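# Filter on its pedestal, cuvette held in the light path

## Robot

A 6-joint arm with a two-finger parallel gripper is mounted at the origin on a cart in front of the work surface, level with it; the furniture and walls round the work are solid. World frame = base frame: x ahead of the robot, y to its left, z up, the work surface at z = 0. Lengths are in m, angles in rad, forces in N, time in s.
With the tool pointing down it reaches from about 0.25 to 0.725 m from the base axis. Payload 4 kg.
Tool frame: the origin (TCP) lies on the centre line of the jaws, within the pads' length; the fingertips stand 17 mm ahead of it and the grasp point (between the pads) lies 2 mm behind it; z points along the fingers, y is the line along which they close (so a half turn about z gives the same grasp; the last joint's range is limited). The gripper opens to 85 mm and grips with 20 to 120 N. Pads are 22 mm wide; open, the fingers measure 114 mm over their backs; the gripper's body (76 mm by 85 mm) begins 54 mm behind the grasp point. The pads swing forward as they close: fully open they stand 13 mm farther back than shut.
Start: joints at [1.199, 0.241, 0.005, 1.335, 0, 1.571], TCP at [0.182, 0.466, 0.22] pointing down, gripper open.
Joint ranges: [-2.72, 2.72], [-1.05, 1.87], [-1.09, 1.28], [-1.99, 2.15], [-1.42, 1.44], [-3.14, 3.14]. Speed limits (rad/s): [2.79, 2.79, 3.14, 3.14, 3.14, 3.14].

## Interface

Orientations are given as a unit quaternion [x, y, z, w].
In Python, from workcell import get_obs, imaging, order gives the robot as it stands.
- The arm moves only by the tool apply_moves, never from a script. Its argument "targets" is a list that holds one entry, the list of rows, each a list of 5 numbers: the shift along the world's x, y, z in units of 40 mm (1.0 is 40 mm), then the turn about the world's z in degrees, then the gripper command: -1 is shut, 1 is fully open, values between are in proportion. In form: [[[dx, dy, dz, turn, fingers], ...]]. A call has 1 to 8 rows; each row shifts and turns the commanded pose from where the row before left it; what a row does not reach is not made up. A row lasts 1/12 s, in which the tool goes at most 41.7 mm and 7.16 degrees, less where a joint would pass 70% of its speed; a pose out of reach is approached as far as the arm can. A call is refused whole if a number of a shift passes 1 or a number of a turn 7.16, either way. A call with a gripper value outside its range is refused whole. The fingers move at their own pace and stop on an object; the grip force is fixed at half the most. Time passes only in rows, so rows that do not move let the fingers close. It gives the time, the measured TCP pose, the force, the opening and the grip force at its end, in the units of the state.
- get_obs(): the state, without advancing time (a new reading comes with each control period).
- imaging.camera(name): name is "side" or "top" or "wrist"; returns (picture, depth): 400x640x3 uint8, blue, green, red; 400x640 float32, m along the optical axis (not along the pixel's ray), 0 where there is no reading.
- imaging.get_calibration(name): a dict with "camera_matrix" (3x3 intrinsics, pixels), "eye" and "rotation" of the camera in the world; the wrist camera has in their place "hand_eye" (4x4, takes a point from camera to tool coordinates, whose origin is the TCP and whose axes are the flange's). Camera axes: x right, y down, z forward; pixel columns grow to the right and rows downward; lengths in m; the calibration is good to about 2 mm. A picture is of the moment at which its call begins: read the wrist's pose just before it. get_calibration takes no time and is no camera call.
- order.job_done(): hands the job in; it is judged then, once.
The state is a dict: "clock": time; "joint_pos": joint angles; "joint_vel": joint speeds; "tau": joint torques, N m; "eef_pos": TCP position; "tool_rot": TCP orientation; "ft_force": force on the tool from outside, world axes, zero at the start; "ft_torque": the same for the moment, N m; "grip_width": finger opening in m; "grasp_force": force on a finger pad.
Only numpy, scipy, OpenCV 4.12 (cv2) and the standard library are available. Lean on these libraries where they do the work, as an engineer would, in place of code of your own. Each camera call takes 0.05 s, during which the arm holds its last target. There are 200 camera calls.

## Task

Take an absorbance reading by hand on the small optical bench: first stand the orange filter upright in the middle of the narrow blue pedestal in front of the lamp, squarely across the beam, and let it go. Then lift the cuvette out of its stand, gripping it by the two frosted white faces only and never touching its clear windows, and hold it upright and still in the light path above the ring mark, its clear windows squarely facing lamp and detector so that the beam crosses their lower half, the cuvette touching nothing but the gripper. Finish while still holding it there, and leave the beaker, the red-capped vial, the marker and the tape roll undisturbed.

Things in the scene. Friction and masses are not known exactly. Their poses are not given: they have to be found in the camera images.
- bench: Fixed optical bench. Pale base plate 10 mm thick, x -50..50, y -125..175 mm. Beam along its y, 60 mm above the worktop: grey lamp at +y (64 mm wide, y 97..167, dark snout to y 88), black detector at -y (y -121..-65, snout to y -56), both 84 mm high. Narrow blue pedestal at x 0, y 55. Nothing but the base plate under the light path. Origin: on the worktop under the light path (ring mark); z up.
- light_path (a point): The point of the beam where the cuvette is to be held: above the black ring mark (26 mm across) on the base plate, 60 mm above the worktop. Axes as the bench's: y along the beam, towards the lamp.
- pedestal_top (a point): Centre of the flat top of the narrow blue pedestal (56 mm in x, 16 mm in y), 30 mm above the worktop. Axes as the bench's.
- filter: Loose orange filter in a yellow standing frame, 60 g, on the worktop: foot 40 x 26 x 6 mm (x, y, z); frame 40 mm wide (x), 10 mm thick (y), up to z 56. The pane faces along y, centred at z 31. Grip it by the frame's upright sides (40 mm over their outsides in x). Same either way round. Origin: centre of its underside; z up. 
- stand: Fixed grey stand for the cuvette, 50 x 50 x 25 mm, with one square well 18 mm deep, 1.6 mm wider than the cuvette, in its middle. Origin: centre of its underside; z up. 
- cuvette: Loose square glass cuvette, 42 g, 24 x 24 x 80 mm plus a 20 mm wide blue lid up to z 86, in the stand's well, its underside 7 mm above the worktop; the stand hides its lower 18 mm. Faces at +x and -x (24 mm apart): frosted white, to be gripped. Faces at +y and -y: clear windows. Same either way round. Origin: centre of its underside; z up. 
- cuvette_frosted: The two frosted white faces of the cuvette at its +x and -x (one part, fixed to the cuvette), 21.5 mm wide, from z 0 to 80 mm. Origin and axes as the cuvette's.
- cuvette_windows: The two clear windows of the cuvette at its +y and -y (one part, fixed to the cuvette), from z 2 to 80 mm. Not to be touched with the fingers. Origin and axes as the cuvette's.
- beaker_50: Bystander: loose glass beaker, 44 mm across, 56 mm high. Origin: centre of its underside; z up. 
- red_vial: Bystander: loose small glass vial with a red cap, 25 mm across, 57 mm high. Origin: centre of its underside; z up. 
- marker: Bystander: loose black marker pen with a blue cap, lying, 128 x 16 x 16 mm, its length along x. Origin: centre of its underside; z up. 
- tape_roll: Bystander: loose beige roll of tape lying flat, 68 mm across, 16 mm high. Origin: centre of its underside; z up. 
Things that resemble listed ones, but are neither listed nor needed, are in the scene too. There is more than one size of the cuvette; the job needs the smaller.

How it is judged:
By the outcome, as a careful person would: the job done as asked, in the order asked, and still so for the second after the job is handed in, while the arm keeps its last pose, push and grip.
It also fails if it takes over 61 s, if anything falls off the work surface, if the arm or the gripper's body presses on something with over 40 N, if the wrist force passes 120 N, or if a joint passes its speed limit or range.

## Working session

There is one attempt and no reset: what is moved stays moved. The work goes in short steps, Python scripts to look and compute and a tool call to move; the robot and the scene stay as the last step left them, time stands still between calls to the robot, and variables do not carry over. Pictures are saved under pics/ and viewed, at most 10 in all, crops included, and the job is handed in when it is done.

Besides the shell and the picture viewer there is one more tool, called after ">>>" as name([rows], argument=value, ...), one row to a line, values as JSON. apply_moves: Moves the arm, as the interface text tells. Its arguments: {"type":"object","properties":{"targets":{"type":"array","items":{"type":"array","items":{"type":"array","items":{"type":"number"}}}}},"required":["targets"]}

```bash
mkdir -p pics; ls; cat > h.py <<'E'
from workcell import get_obs, imaging, order
import numpy as np, cv2
from scipy.spatial.transform import Rotation as R
def cam(n):
    o=get_obs(); im,d=imaging.camera(n); c=imaging.get_calibration(n); K=np.array(c["camera_matrix"])
    if n=="wrist":
        T=np.eye(4);T[:3,:3]=R.from_quat(o["tool_rot"]).as_matrix();T[:3,3]=o["eef_pos"]; T=T@np.array(c["hand_eye"]); Rm,e=T[:3,:3],T[:3,3]
    else: Rm,e=np.array(c["rotation"]),np.array(c["eye"])
    v,u=np.mgrid[0:400,0:640]
    P=np.stack([(u-K[0,2])/K[0,0]*d,(v-K[1,2])/K[1,1]*d,d],-1)@Rm.T+e
    P[d==0]=np.nan
    return im,P
E
python3 - <<'E'
from h import *
o=get_obs();print({k:np.round(v,3).tolist() for k,v in o.items()})
for n in("top","side","wrist"):
    im,P=cam(n);cv2.imwrite(f"pics/{n}0.png",im);np.save(f"pics/{n}0.npy",P)
    c=imaging.get_calibration(n);print(n,c)
E
```

```text
pics
{'clock': 0.0, 'joint_pos': [1.199, 0.241, 0.004, 1.335, -0.0, 1.571], 'joint_vel': [-0.0, 0.001, -0.002, 0.001, -0.001, -0.0], 'tau': [-0.001, -37.232, 25.241, 0.017, 0.0, 0.0], 'eef_pos': [0.181, 0.465, 0.219], 'tool_rot': [0.185, 0.983, -0.001, -0.0], 'ft_force': [-0.105, -0.196, 0.002], 'ft_torque': [0.0, 0.025, -0.007], 'grasp_force': 0.0, 'grip_width': 0.085}Traceback (most recent call last):
  File "<stdin>", line 4, in <module>
  File "h.py", line 10, in cam
    P=np.stack([(u-K[0,2])/K[0,0]*d,(v-K[1,2])/K[1,1]*d,d],-1)@Rm.T+e
      ~~~~~~~~~~~~~~~~~~~~~~~~~~~~~~~~~~~~~~~~~~~~~~~~~~~~~~~~^~~~~
ValueError: matmul: Input operand 1 has a mismatch in its core dimension 0, with gufunc signature (n?,k),(k,m?)->(n?,m?) (size 4 is different from 3)
```

```bash
sed -i 's/Rm,e=np.array(c\["rotation"\])/Rm,e=R.from_quat(c["rotation"]).as_matrix()/' h.py
python3 - <<'E'
from h import *
for n in("top","side","wrist"):
    im,P=cam(n);cv2.imwrite(f"pics/{n}0.png",im);np.save(f"pics/{n}0.npy",P)
    c=imaging.get_calibration(n);print(n,c, np.nanmedian(P.reshape(-1,3),0))
E
```

```text
top {'camera_matrix': array([[430.62629392,   0.        , 316.93219023],
       [  0.        , 430.62629392, 193.08261542],
       [  0.        ,   0.        ,   1.        ]]), 'eye': array([0.45982461, 0.09401497, 1.30678232]), 'rotation': array([ 0.7121423 , -0.69955308,  0.04870657, -0.03326409])} [ 5.92340072e-01  5.83098403e-02 -4.43901779e-04]
side {'camera_matrix': array([[497.41951033,   0.        , 321.6551194 ],
       [  0.        , 497.41951033, 188.50830999],
       [  0.        ,   0.        ,   1.        ]]), 'eye': array([0.36881239, 1.18257647, 0.75550863]), 'rotation': array([-0.0795576 ,  0.86636472, -0.49045988,  0.05031773])} [0.59633534 0.11316682 0.0011158 ]
wrist {'camera_matrix': array([[284.71351378,   0.        , 319.80932245],
       [  0.        , 284.71351378, 199.29417354],
       [  0.        ,   0.        ,   1.        ]]), 'hand_eye': array([[ 1.81732045e-03, -9.65934821e-01, -2.58779092e-01,
         6.43725846e-02],
       [ 9.99998226e-01,  1.62741560e-03,  9.48066653e-04,
        -2.63904569e-04],
       [-4.94629460e-04, -2.58780356e-01,  9.65936066e-01,
        -1.53863377e-01],
       [ 0.00000000e+00,  0.00000000e+00,  0.00000000e+00,
         1.00000000e+00]])} [ 0.17863123  0.46541815 -0.16977879]
```

View pics/top0.png

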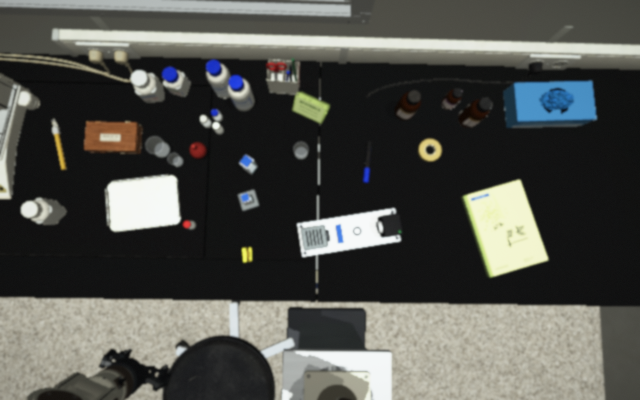

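View pics/side0.png

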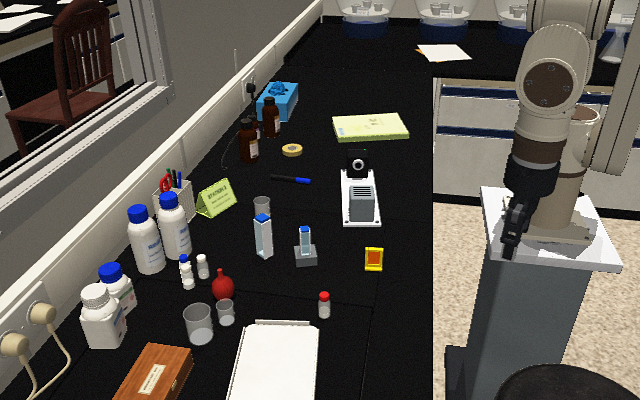

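```bash
python3 - <<'E'
from h import *
im=cv2.imread("pics/top0.png");P=np.load("pics/top0.npy")
for n,(u,v) in dict(filt=(247,255),cuv=(249,199),stand=(243,206),big=(249,162),lamp=(314,237),ped=(340,234),ring=(357,231),det=(388,226),beaker=(301,150),vial=(189,225),marker=(367,170),tape=(430,150)).items(): print(n,np.round(P[v,u],4))
b=im.astype(int)
# base plate corners: white region
m=(b.min(-1)>150)&(P[...,2]<.03)&(P[...,2]>0.002); m[:200]=0;m[265:]=0;m[:,:290]=0;m[:,:]=m;m[:,405:]=0
pts=P[m][:,:2];r=cv2.minAreaRect((pts*1000).astype(np.float32));print(r,m.sum(),np.median(P[m][:,2]))
def blob(mm,n):
    q=P[mm];q=q[~np.isnan(q[:,0])];print(n,mm.sum(),q[:,2].min().round(3),q[:,2].max().round(3),cv2.minAreaRect((q[:,:2]*1000).astype(np.float32)))
m=(b[...,0]<100)&(b[...,2]>130)&(b[...,1]>100);m[:,:230]=0;m[:,265:]=0;m[:240]=0;m[275:]=0;blob(m,"filt")
m=(b[...,0]>130)&(b[...,2]<120);m2=m.copy();m2[:,:330]=0;m2[:,350:]=0;m2[:215]=0;m2[260:]=0;blob(m2,"ped")
box=np.zeros(m.shape,bool);box[185:215,232:265]=1
blob(box&(P[...,2]>.015)&(P[...,2]<.035),"stand");blob(box&(P[...,2]>.075),"cuv")
crop=np.hstack([cv2.resize(im[185:275,225:285],None,fx=6,fy=6),cv2.resize(im[200:260,290:410],(440,540))[:,:]])
E
```

```text
filt [0.4221 0.2711 0.0143]
cuv [0.5819 0.2614 0.0844]
stand [0.5666 0.2867 0.0242]
big [0.684  0.2616 0.1089]
lamp [0.4774 0.0748 0.09  ]
ped [ 0.4883 -0.0027  0.0325]
ring [ 0.4987 -0.0554  0.0113]
det [ 0.5121 -0.1349  0.0862]
beaker [ 0.7459  0.1182 -0.0024]
vial [0.5063 0.4353 0.0544]
marker [ 0.684  -0.0842  0.0169]
tape [ 0.7547 -0.2837 -0.0029]
((495.3314208984375, -29.239547729492188), (101.67525482177734, 298.7783508300781), 9.995059967041016) 2173 0.009329963070071612
filt 117 -0.005 0.062 ((423.1988220214844, 274.1895446777344), (43.96510314941406, 27.685335159301758), 3.216933250427246)
ped 56 0.024 0.036 ((489.8194885253906, 0.15467548370361328), (45.2792854309082, 10.459685325622559), 8.589946746826172)
stand 185 0.016 0.032 ((584.7976684570312, 274.1737060546875), (50.77995681762695, 50.383705139160156), 19.324661254882812)
cuv 75 0.077 0.096 ((584.7171630859375, 273.5242614746094), (23.817665100097656, 24.530925750732422), 17.6636962890625)
```

>>> apply_moves([
  [[0.6,-0.48,0,-6.5,1],[0.6,-0.48,0,-6.5,1],[0.6,-0.48,0,-6.5,1],[0.6,-0.48,0,-6.5,1],[0.6,-0.48,0,-6.5,1],[0.6,-0.48,0,-6.5,1],[0.6,-0.48,0,-6.5,1],[0.6,-0.48,0,-6.5,1]],
])

```text
clock: 0.87
eef_pos: [0.3745, 0.311, 0.2199]
tool_rot: [0.599, 0.801, -0.0, -0.0]
ft_force: [-0.2, 0.3, 0.4]
grip_width: 0.0851
grasp_force: 0.0
```

>>> apply_moves([
  [[0.6,-0.48,0,-6.5,1],[0.6,-0.48,0,-6.5,1],[0,0,0,0,1],[0,0,0,0,1]],
])

```text
clock: 1.2
eef_pos: [0.4224, 0.2727, 0.2196]
tool_rot: [0.685, 0.729, -0.0, -0.0]
ft_force: [-0.0, 0.8, -0.6]
grip_width: 0.0855
grasp_force: 0.0
```

```bash
python3 - <<'E'
from h import *
o=get_obs();print(o["eef_pos"],o["tool_rot"],o["clock"])
im,P=cam("wrist");cv2.imwrite("pics/w1.png",im);np.save("pics/w1.npy",P)
b=im.astype(int)
m=(b[...,0]<100)&(b[...,2]>130)&(b[...,1]>80)
for lo,hi in((-.01,.02),(.045,.065),(-.01,.07)):
    q=P[m&(P[...,2]>lo)&(P[...,2]<hi)&(abs(P[...,0]-.42)<.06)&(abs(P[...,1]-.27)<.06)];print(len(q),q[:,2].mean(),cv2.minAreaRect((q[:,:2]*1000).astype(np.float32)))
E
```

```text
[0.42242934 0.27272188 0.2195807 ] [ 6.84809865e-01  7.28721656e-01 -3.68307082e-04 -2.46643607e-04] 1.2
323 0.007794814677802922 ((426.751220703125, 280.48248291015625), (39.15825653076172, 11.528072357177734), 4.982319355010986)
331 0.05535600261770599 ((427.4851379394531, 273.2659606933594), (39.972415924072266, 9.750633239746094), 5.3281450271606445)
740 0.03164008822927817 ((427.12786865234375, 277.32269287109375), (39.98208999633789, 17.88918113708496), 4.982319355010986)
```

View pics/w1.png

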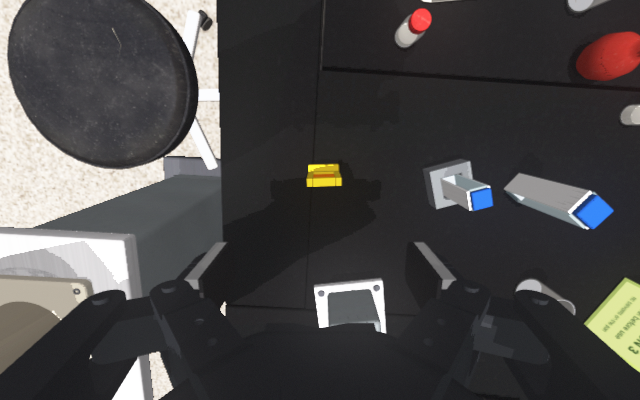

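>>> apply_moves([
  [[0.12,0,-0.5,1.6,1],[0,0,-0.7,0,1],[0,0,-0.7,0,1],[0,0,-0.7,0,1],[0,0,-0.7,0,1],[0,0,-0.7,0,1],[0,0,-0.5,0,1],[0,0,0,0,1]],
])

```text
clock: 1.92
eef_pos: [0.4219, 0.2728, 0.0358]
tool_rot: [0.672, 0.74, -0.004, -0.001]
ft_force: [0.3, -0.6, 0.0]
grip_width: 0.0857
grasp_force: 0.0
```

>>> apply_moves([
  [[0,0,0,0,-1],[0,0,0,0,-1],[0,0,0,0,-1],[0,0,0,0,-1],[0,0,0,0,-1],[0,0,0,0,-1],[0,0,0,0,-1],[0,0,0,0,-1]],
])

```text
clock: 2.58
eef_pos: [0.4273, 0.2749, 0.0424]
tool_rot: [0.674, 0.739, 0.002, -0.0]
ft_force: [-1.9, -0.2, 7.5]
grip_width: 0.034
grasp_force: 58.9
```

```bash
python3 - <<'E'
from h import *
o=get_obs();print({k:np.round(v,3).tolist() for k,v in o.items()})
im,P=cam("wrist");np.save("pics/w2.npy",P)
im2,P2=cam("side")
cv2.imwrite("pics/w2.png",np.hstack([im[120:400,140:500],cv2.resize(im2[200:300,310:430],(336,280))]))
E
```

```text
{'clock': 2.583, 'joint_pos': [0.571, 0.404, -0.262, 0.901, 0.001, 2.049], 'joint_vel': [0.001, -0.002, 0.001, 0.0, -0.0, 0.0], 'tau': [-0.617, -36.881, 19.655, -0.89, -0.356, 0.0], 'eef_pos': [0.427, 0.275, 0.042], 'tool_rot': [0.674, 0.739, 0.002, -0.0], 'ft_force': [-1.939, -0.229, 7.489], 'ft_torque': [-0.053, 0.561, 0.013], 'grasp_force': 58.924, 'grip_width': 0.034}
```

View pics/w2.png

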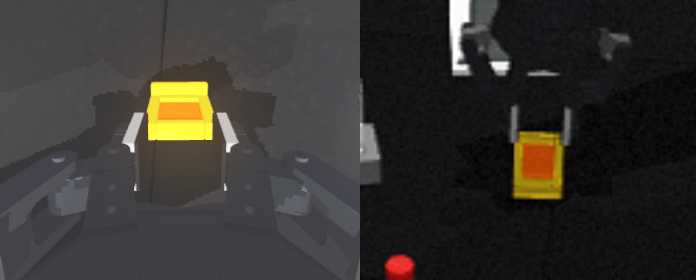

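```bash
python3 - <<'E'
from h import *
P=np.load("pics/w2.npy")
for r in range(225,325,8):
    print(r,[ (c,*np.round(P[r,c]*1000).tolist()) for c in (275,281,290,300,320,340,352,362,370)])
E
```

```text
225 [(275, 397.0, 265.0, 0.0), (281, 401.0, 265.0, -1.0), (290, 409.0, 276.0, 28.0), (300, 415.0, 274.0, 19.0), (320, 429.0, 275.0, 19.0), (340, 441.0, 278.0, 26.0), (352, 453.0, 270.0, 0.0), (362, 460.0, 271.0, -0.0), (370, 466.0, 271.0, -0.0)]
233 [(275, 405.0, 284.0, 61.0), (281, 408.0, 284.0, 60.0), (290, 411.0, 277.0, 42.0), (300, 416.0, 274.0, 33.0), (320, 428.0, 275.0, 33.0), (340, 441.0, 276.0, 34.0), (352, 444.0, 285.0, 55.0), (362, 449.0, 287.0, 59.0), (370, 467.0, 265.0, -1.0)]
241 [(275, 406.0, 283.0, 69.0), (281, 409.0, 283.0, 69.0), (290, 412.0, 276.0, 53.0), (300, 417.0, 277.0, 53.0), (320, 428.0, 278.0, 53.0), (340, 439.0, 280.0, 55.0), (352, 445.0, 281.0, 57.0), (362, 447.0, 287.0, 70.0), (370, 468.0, 259.0, -1.0)]
249 [(275, 407.0, 283.0, 78.0), (281, 410.0, 283.0, 79.0), (290, 412.0, 273.0, 57.0), (300, 418.0, 273.0, 56.0), (320, 428.0, 274.0, 55.0), (340, 439.0, 276.0, 56.0), (352, 445.0, 277.0, 58.0), (362, 446.0, 287.0, 79.0), (370, 450.0, 287.0, 79.0)]
257 [(275, 408.0, 283.0, 86.0), (281, 410.0, 281.0, 81.0), (290, 413.0, 269.0, 56.0), (300, 418.0, 269.0, 55.0
[... 1408 characters left out ...]
05.0, 198.0, 0.0), (290, 412.0, 198.0, -0.0), (300, 420.0, 199.0, -0.0), (320, 436.0, 201.0, -0.0), (340, 451.0, 203.0, 0.0), (352, 461.0, 203.0, -0.0), (362, 447.0, 268.0, 93.0), (370, 440.0, 292.0, 128.0)]
313 [(275, 400.0, 190.0, -0.0), (281, 405.0, 191.0, -0.0), (290, 412.0, 191.0, -1.0), (300, 420.0, 192.0, -0.0), (320, 436.0, 195.0, 1.0), (340, 452.0, 195.0, -0.0), (352, 462.0, 196.0, 0.0), (362, 470.0, 197.0, -0.0), (370, 440.0, 292.0, 131.0)]
321 [(275, 401.0, 183.0, -0.0), (281, 406.0, 184.0, 0.0), (290, 413.0, 182.0, -2.0), (300, 421.0, 184.0, -1.0), (320, 437.0, 187.0, 1.0), (340, 453.0, 188.0, -0.0), (352, 463.0, 189.0, -0.0), (362, 471.0, 190.0, 1.0), (370, 439.0, 292.0, 134.0)]
```

```bash
python3 - <<'E'
from h import *
im,P=cam("wrist")
c=cv2.resize(im[205:315,250:395],None,fx=5,fy=5,interpolation=cv2.INTER_CUBIC)
cv2.imwrite("pics/w3.png",(255*(c/255.)**.5).astype(np.uint8))
E
```

```text
(no output)
```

View pics/w3.png

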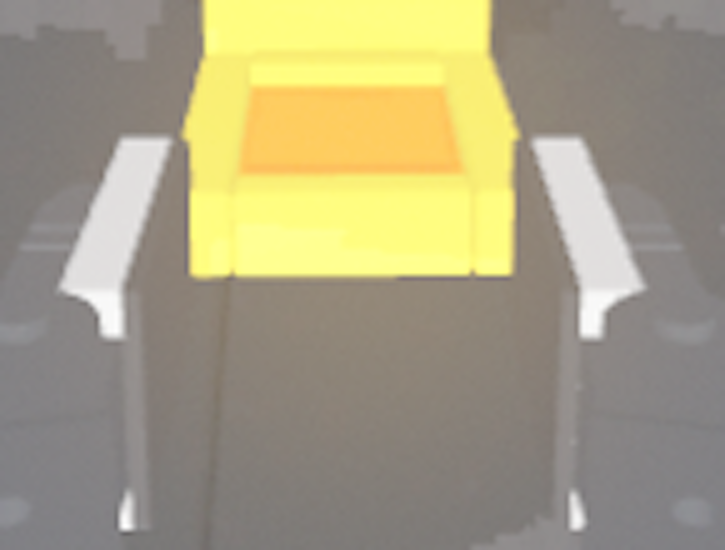

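```bash
python3 - <<'E'
from h import *
P=np.load("pics/w1.npy")
for r in range(236,320,8):
    print(r,[ (c,*np.round(P[r,c]*1000).tolist()) for c in (195,205,212,220,418,425,432,440,450)])
for f in("top0","w1"):pass
o=get_obs();c=imaging.get_calibration("wrist");print(o["eef_pos"])
im,P=cam("top");m=(P[...,2]>.1)&(abs(P[...,1]-.275)<.03)&(abs(P[...,0]-.43)<.08);print(P[m][:,2].max())
E
```

```text
236 [(195, 110.0, 30.0, -323.0), (205, 110.0, 4.0, -388.0), (212, 111.0, -17.0, -438.0), (220, 110.0, -46.0, -509.0), (418, 567.0, 193.0, 0.0), (425, 577.0, 193.0, -2.0), (432, 586.0, 194.0, -0.0), (440, 598.0, 195.0, -1.0), (450, 612.0, 195.0, -2.0)]
244 [(195, 111.0, 10.0, -318.0), (205, 111.0, -18.0, -382.0), (212, 110.0, -43.0, -437.0), (220, 376.0, 280.0, 251.0), (418, 468.0, 286.0, 251.0), (425, 471.0, 287.0, 251.0), (432, 589.0, 182.0, -1.0), (440, 600.0, 183.0, -0.0), (450, 613.0, 184.0, 0.0)]
252 [(195, 110.0, -12.0, -317.0), (205, 370.0, 276.0, 252.0), (212, 376.0, 280.0, 260.0), (220, 379.0, 280.0, 258.0), (418, 466.0, 286.0, 259.0), (425, 469.0, 286.0, 259.0), (432, 472.0, 286.0, 258.0), (440, 602.0, 170.0, -1.0), (450, 617.0, 171.0, -1.0)]
260 [(195, 368.0, 275.0, 258.0), (205, 376.0, 280.0, 267.0), (212, 378.0, 280.0, 267.0), (220, 380.0, 278.0, 262.0), (418, 465.0, 283.0, 261.0), (425, 466.0, 286.0, 267.0), (432, 470.0, 285.0, 265.0), (440, 476.0, 283.0, 259.0), (450, 617.0, 160.0, 2.0)]
268 [(195, 374.0, 280.0, 273.0), (205, 378.0, 280.0, 273.0), (212, 380.0, 280.0, 2
[... 1068 characters left out ...]
 466.0, 266.0, 266.0), (425, 467.0, 271.0, 272.0), (432, 454.0, 292.0, 303.0), (440, 461.0, 286.0, 295.0), (450, 463.0, 287.0, 295.0)]
308 [(195, 389.0, 287.0, 306.0), (205, 391.0, 287.0, 307.0), (212, 393.0, 287.0, 306.0), (220, -1.0, -541.0, -799.0), (418, 585.0, 77.0, -0.0), (425, 451.0, 290.0, 305.0), (432, 453.0, 291.0, 306.0), (440, 455.0, 291.0, 306.0), (450, 458.0, 291.0, 306.0)]
316 [(195, 390.0, 287.0, 310.0), (205, 393.0, 287.0, 310.0), (212, 394.0, 287.0, 309.0), (220, 397.0, 287.0, 310.0), (418, 448.0, 291.0, 310.0), (425, 450.0, 291.0, 310.0), (432, 452.0, 291.0, 310.0), (440, 454.0, 291.0, 310.0), (450, 456.0, 291.0, 309.0)]
[0.42730077 0.27486828 0.04243176]
0.570151739723559
```

The fingers stand about 32 mm farther back than the reported TCP suggests, so they closed on the frame's top edge. I'll open, then go about 30 mm lower.

>>> apply_moves([
  [[0,0,0,0,1],[0,0,0,0,1],[0,0,0,0,1],[0,0,0,0,1],[0,0,0,0,1],[0,0,0.5,0,1],[0,0,0.5,0,1],[0,0,0,0,1]],
])

```text
clock: 3.45
eef_pos: [0.4287, 0.2752, 0.0832]
tool_rot: [0.674, 0.739, 0.003, 0.001]
ft_force: [1.2, 0.4, 0.6]
grip_width: 0.0855
grasp_force: 0.0
```

```bash
python3 - <<'E'
from h import *
o=get_obs();print(o["eef_pos"],o["tool_rot"],o["clock"],o["grip_width"])
im,P=cam("wrist");np.save("pics/w4.npy",P)
b=im.astype(int)
m=(b[...,0]<110)&(b[...,2]>130)&(b[...,1]>80)
for lo,hi in((-.01,.02),(.045,.065),(-.01,.07)):
    q=P[m&(P[...,2]>lo)&(P[...,2]<hi)&(abs(P[...,0]-.42)<.06)&(abs(P[...,1]-.27)<.06)];print(len(q),q[:,2].mean(),cv2.minAreaRect((q[:,:2]*1000).astype(np.float32)))
m=(P[...,2]>o["eef_pos"][2]+.015)&(P[...,2]<o["eef_pos"][2]+.06)&(abs(P[...,0]-.427)<.06)&(abs(P[...,1]-.275)<.012)
q=P[m];l=q[q[:,0]<.427];r=q[q[:,0]>.427];print(l.min(0),l.max(0),r.min(0),r.max(0))
E
```

```text
[0.42868219 0.27521433 0.08324202] [0.67368351 0.73901399 0.00286532 0.00079676] 3.45 0.08548189731462823
856 0.008571733620378368 ((431.2576599121094, 266.5972595214844), (45.123069763183594, 40.284820556640625), 6.79658842086792)
973 0.05508591893608197 ((427.8074035644531, 273.1492004394531), (39.872047424316406, 10.379767417907715), 5.576103687286377)
2298 0.03307699172938648 ((431.2576599121094, 266.5972595214844), (45.123069763183594, 40.284820556640625), 6.79658842086792)
[0.37223215 0.26306745 0.10639488] [0.38804909 0.28207921 0.14323968] [0.47074861 0.26717592 0.10775672] [0.48533325 0.28699552 0.14300515]
```

>>> apply_moves([
  [[-0.03,-0.05,-0.4,0,1],[0,0,-0.5,0,1],[0,0,-0.5,0,1],[0,0,-0.4,0,1],[0,0,0,0,1],[0,0,0,0,1]],
])

```text
clock: 4.0
eef_pos: [0.4238, 0.2709, 0.0066]
tool_rot: [0.674, 0.739, -0.002, -0.001]
ft_force: [-1.0, 0.1, 0.5]
grip_width: 0.0851
grasp_force: 0.0
```

>>> apply_moves([
  [[0,0,0,0,-1],[0,0,0,0,-1],[0,0,0,0,-1],[0,0,0,0,-1],[0,0,0,0,-1],[0,0,0,0,-1],[0,0,0,0,-1],[0,0,0,0,-1]],
])

```text
clock: 4.67
eef_pos: [0.4262, 0.2725, 0.0092]
tool_rot: [0.674, 0.739, 0.001, 0.0]
ft_force: [1.2, 0.1, 5.8]
grip_width: 0.039
grasp_force: 60.8
```

>>> apply_moves([
  [[0,0,0.4,0,-1],[0,0,0.7,0,-1],[0,0,0.7,0,-1],[0,0,0.7,0,-1],[0,0,0.7,0,-1],[0.1,-0.4,0,1,-1],[0.15,-0.7,0,1,-1],[0.15,-0.7,0,1,-1]],
])

```text
clock: 5.33
eef_pos: [0.4414, 0.1998, 0.1366]
tool_rot: [0.653, 0.758, 0.001, 0.0]
ft_force: [0.1, -0.7, -1.0]
grip_width: 0.0388
grasp_force: 60.4
```

>>> apply_moves([
  [[0.15,-0.8,0,1,-1],[0.15,-0.8,0,0.7,-1],[0.2,-0.8,0,0,-1],[0.2,-0.8,0,0,-1],[0.2,-0.8,0,0,-1],[0.2,-0.8,0,0,-1],[0.2,-0.8,0,0,-1],[0.2,-0.8,0,0,-1]],
])

```text
clock: 6.0
eef_pos: [0.501, -0.0578, 0.1359]
tool_rot: [0.643, 0.766, -0.0, -0.0]
ft_force: [0.5, 0.4, -1.4]
grip_width: 0.039
grasp_force: 60.4
```

>>> apply_moves([
  [[0,-0.5,0,0,-1],[0,-0.3,0,0,-1],[0,0,0,0,-1],[0,0,0,0,-1],[0,0,0,0,-1]],
])

```text
clock: 6.42
eef_pos: [0.5009, -0.0872, 0.1359]
tool_rot: [0.642, 0.766, 0.0, -0.0]
ft_force: [-0.4, -1.4, -1.2]
grip_width: 0.0394
grasp_force: 60.5
```

```bash
python3 - <<'E'
from h import *
o=get_obs();print(o["eef_pos"],o["tool_rot"],o["clock"],o["grip_width"],o["grasp_force"])
im,P=cam("wrist");cv2.imwrite("pics/w5.png",im);np.save("pics/w5.npy",P)
E
```

```text
[ 0.50087914 -0.08716842  0.13585832] [ 6.42428899e-01  7.66345159e-01  8.78510463e-05 -4.47239578e-04] 6.4167 0.03942407807568204 60.45362591743469
```

View pics/w5.png

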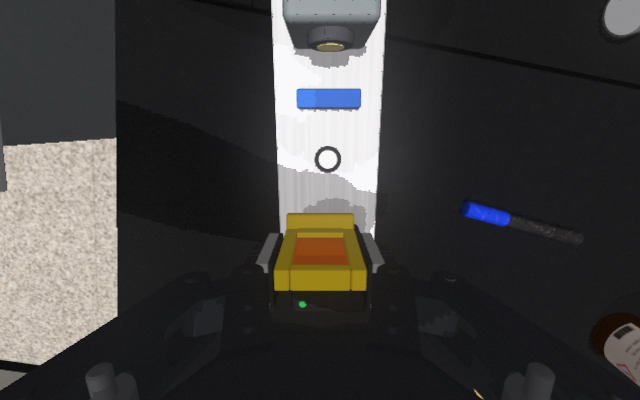

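```bash
python3 - <<'E'
from h import *
im=cv2.imread("pics/w5.png");P=np.load("pics/w5.npy");b=im.astype(int)
def rect(m,n):
    q=P[m];q=q[~np.isnan(q[:,0])];print(n,len(q),np.median(q[:,2]).round(4),np.percentile(q[:,2],[2,98]).round(4),[np.round(x,1) for x in cv2.minAreaRect((q[:,:2]*1000).astype(np.float32))])
m=(b[...,0]>130)&(b[...,2]<110);m[120:]=0;m[:80]=0;m[:,:280]=0;m[:,380:]=0
rect(m&(P[...,2]>.025),"ped")
y=(b[...,0]<60)&(b[...,2]>80)&(b[...,1]>60)&(P[...,2]>.08);y[:210]=0
z=P[...,2];rect(y,"filt all")
top=np.nanpercentile(z[y],98);rect(y&(z>top-.006),"filt top");rect(y&(z<top-.045),"filt foot")
k=(b.max(-1)<90)&(z<.02);k[:140]=0;k[175:]=0;k[:,:310]=0;k[:,347:]=0;rect(k,"ring")
w=(b.min(-1)>150)&(z>.005)&(z<.015);w[180:]=0;rect(w,"plate")
# plate edges lines
L=[];Rr=[]
for r in range(60,200):
    c=np.where((z[r]>.006)&(z[r]<.014))[0]
    c=c[(c>250)&(c<400)]
    if len(c): L.append(P[r,c[0]]);Rr.append(P[r,c[-1]])
for q in(L,Rr):
    q=np.array(q)[:,:2]*1000;v=cv2.fitLine(q.astype(np.float32),cv2.DIST_HUBER,0,.01,.01).ravel();print(v, np.degrees(np.arctan2(-v[0],v[1])))
E
```

```text
ped 1205 0.03 [0.0285 0.0314] [array([494.1,  -1.4]), array([54.9, 14.9]), np.float64(10.1)]
filt all 6189 0.165 [0.1312 0.1834] [array([515.8, -82. ]), array([69.6, 22.7]), np.float64(3.0)]
filt top 2387 0.1824 [0.178  0.1836] [array([516.3, -85.6]), array([69. , 15.4]), np.float64(3.0)]
filt foot 1269 0.1326 [0.1289 0.1379] [array([500.6, -79.3]), array([39., 12.]), np.float64(10.6)]
ring 183 0.0106 [0.0093 0.0122] [array([503.6, -55.4]), array([24.4, 23.5]), np.float64(10.1)]
plate 12495 0.01 [0.0085 0.0116] [array([493.3,   1.8]), array([ 99.7, 156.5]), np.float64(10.2)]
[ 1.7622100e-01 -9.8435062e-01  4.5012714e+02 -3.8766388e+01] -169.85028
[ 1.7552286e-01 -9.8447537e-01  5.4704834e+02 -2.0486015e+01] -169.8909
```

```bash
python3 - <<'E'
from h import *
im=cv2.imread("pics/w5.png");P=np.load("pics/w5.npy");b=im.astype(int);z=P[...,2]
y=(b[...,0]<60)&(b[...,2]>80)&(b[...,1]>60)&(z>.08);y[:210]=0;y[:,:270]=0;y[:,370:]=0
c,s=np.cos(np.radians(10.1)),np.sin(np.radians(10.1))
for n,lo,hi in(("top",.178,.187),("foot",.129,.136)):
    q=P[y&(z>lo)&(z<hi)][:,:2]*1000; q=q@np.array([[c,-s],[s,c]])  # bench-axis coords
    print(n,len(q),np.percentile(q,[1,50,99],0).round(1), cv2.minAreaRect(q.astype(np.float32)))
for n,p in dict(ped=(494.1,-1.4),ring=(503.6,-55.4),tcp=(500.9,-87.2)).items(): print(n,np.array(p)@np.array([[c,-s],[s,c]]))
E
```

```text
top 2324 [[ 459.7 -178. ]
 [ 478.9 -171.9]
 [ 498.  -167.9]] ((478.7994384765625, -173.00439453125), (39.234764099121094, 11.407376289367676), 0.03248707950115204)
foot 1135 [[ 459.6 -168.8]
 [ 478.9 -164.5]
 [ 498.  -160.1]] ((478.8990173339844, -164.51443481445312), (38.950050354003906, 9.208127975463867), 0.5362840890884399)
ped [486.19750781 -88.02700381]
ring [ 486.08048481 -142.85615943]
tcp [ 477.84566433 -173.68987039]
```

>>> apply_moves([
  [[-0.05,0.5,0,0,-1],[-0.05,0.6,0,0,-1],[-0.05,0.6,0,0,-1],[-0.04,0.43,0,0,-1],[0,0,-0.5,0,-1],[0,0,-0.6,0,-1],[0,0,-0.6,0,-1],[0,0,-0.4,0,-1]],
])

```text
clock: 7.13
eef_pos: [0.4923, -0.0012, 0.0503]
tool_rot: [0.642, 0.767, -0.001, -0.001]
ft_force: [-0.4, 0.5, -0.6]
grip_width: 0.0389
grasp_force: 60.5
```

>>> apply_moves([
  [[0,0,0,0,-1],[0,0,0,0,-1],[0,0,0,0,-1],[0,0,0,0,-1]],
])

```text
clock: 7.47
eef_pos: [0.495, -0.0026, 0.0535]
tool_rot: [0.643, 0.766, 0.001, 0.001]
ft_force: [-0.4, 0.1, -0.7]
grip_width: 0.0392
grasp_force: 60.5
```

```bash
python3 - <<'E'
from h import *
o=get_obs();p=o["eef_pos"]*1000;print(p,o["tool_rot"],o["ft_force"])
im,P=cam("wrist")
c,s=np.cos(np.radians(10.1)),np.sin(np.radians(10.1));M=np.array([[c,-s],[s,c]])
print("filter err in bench mm",p[:2]@M+[1.0,.6]-[486.2,-88.0], "bottom z",p[2]-9.3)
b=im.astype(int);z=P[...,2];y=(b[...,0]<60)&(b[...,2]>80)&(b[...,1]>60)&(abs(z-p[2]/1000-.047)<.005);y[:,:270]=0;y[:,370:]=0
q=P[y][:,:2]*1000@M;print(cv2.minAreaRect(q.astype(np.float32)),np.median(z[y]))
m=(b[...,0]>110)&(b[...,2]<90)&(abs(z-.03)<.005);q=P[m][:,:2]*1000@M;print(m.sum(),np.percentile(q,[1,99],0))
E
```

```text
[494.96518268  -2.56746223  53.52520089] [0.64254023 0.76625053 0.00096347 0.00111863] [-0.36179672  0.06254775 -0.69053943]
filter err in bench mm [ 1.64454888 -0.72809835] bottom z 44.22520089485681
((487.55712890625, -88.4058837890625), (39.42317581176758, 10.63926887512207), 0.3700229227542877) 0.09995159830089194
511 [[459.08912164 -94.83956199]
 [513.22936856 -79.67694081]]
```

>>> apply_moves([
  [[-0.04,0.01,-0.2,0,-1],[0,0,-0.1,0,-1],[0,0,-0.03,0,-1],[0,0,0,0,-1],[0,0,0,0,-1],[0,0,0,0,-1]],
])

```text
clock: 8.02
eef_pos: [0.4918, -0.0026, 0.0392]
tool_rot: [0.643, 0.766, 0.0, -0.0]
ft_force: [-1.8, 0.3, 4.7]
grip_width: 0.039
grasp_force: 61.0
```

>>> apply_moves([
  [[0,0,0,0,-0.6],[0,0,0,0,-0.3],[0,0,0,0,0],[0,0,0,0,0.5],[0,0,0,0,1],[0,0,0,0,1],[0,0,0,0,1],[0,0,0,0,1]],
])

```text
clock: 8.68
eef_pos: [0.492, -0.0026, 0.0387]
tool_rot: [0.643, 0.766, -0.0, -0.0]
ft_force: [-0.0, -0.2, 0.1]
grip_width: 0.0853
grasp_force: 0.0
```

>>> apply_moves([
  [[0,0,0.3,0,1],[0,0,0.5,0,1],[0,0,0.6,0,1],[0,0,0.6,0,1],[0,0,0.6,0,1],[0,0,0.4,0,1],[0,0,0,0,1],[0,0,0,0,1]],
])

```text
clock: 9.35
eef_pos: [0.4928, -0.0026, 0.1595]
tool_rot: [0.643, 0.766, 0.001, 0.001]
ft_force: [0.4, -0.4, -0.5]
grip_width: 0.0855
grasp_force: 0.0
```

```bash
python3 - <<'E'
from h import *
o=get_obs();p=o["eef_pos"]*1000;print(p,o["tool_rot"])
im,P=cam("wrist");cv2.imwrite("pics/w6.png",im)
c,s=np.cos(np.radians(10.1)),np.sin(np.radians(10.1));M=np.array([[c,-s],[s,c]])
b=im.astype(int);z=P[...,2];Y=(b[...,0]<90)&(b[...,2]>100)&(b[...,1]>60);Y[:,:250]=0;Y[:,390:]=0
for h in(.086,.036):
    q=P[Y&(abs(z-h)<.004)][:,:2]*1000@M;print(h,len(q),cv2.minAreaRect(q.astype(np.float32)),np.percentile(q,[1,99],0))
m=(b[...,0]>110)&(b[...,2]<100)&(abs(z-.03)<.005);q=P[m][:,:2]*1000@M;print(m.sum(),np.percentile(q,[1,99],0))
E
```

```text
[492.76600721  -2.58514552 159.49656687] [6.42808464e-01 7.66026028e-01 7.51063705e-04 9.16160100e-04]
0.086 513 ((484.6671447753906, -87.71932983398438), (37.69524383544922, 9.058728218078613), 0.26016852259635925) [[465.9811906  -92.14702462]
 [503.3343295  -83.31827524]]
0.036 352 ((484.5724792480469, -79.72412872314453), (8.229241371154785, 38.895416259765625), 89.45925903320312) [[465.72741199 -83.69028669]
 [503.91044167 -75.70749398]]
154 [[459.39062583 -94.92632616]
 [512.66566485 -80.03636747]]
```

>>> apply_moves([
  [[0,0,0.5,0,1],[0.2,0.5,0.4,1,1],[0.3,0.65,0.3,1,1],[0.3,0.7,0.3,1,1],[0.3,0.7,0,1,1],[0.3,0.7,0,1,1],[0.3,0.7,0,1,1],[0.3,0.6,0,1,1]],
])

```text
clock: 10.07
eef_pos: [0.5715, 0.1811, 0.2165]
tool_rot: [0.594, 0.804, -0.001, -0.001]
ft_force: [0.2, -0.2, 0.1]
grip_width: 0.0851
grasp_force: 0.0
```

>>> apply_moves([
  [[0.2,0.4,0,0.5,1],[0,0,0,0,1],[0,0,0,0,1]],
])

```text
clock: 10.32
eef_pos: [0.5792, 0.196, 0.2161]
tool_rot: [0.591, 0.807, -0.002, -0.001]
ft_force: [-0.2, -0.3, -0.0]
grip_width: 0.0854
grasp_force: 0.0
```

```bash
python3 - <<'E'
from h import *
o=get_obs();p=o["eef_pos"]*1000;print(p,o["tool_rot"])
im,P=cam("wrist");np.save("pics/w7.npy",P);cv2.imwrite("pics/w7full.png",im)
z=P[...,2];A=(abs(P[...,0]-.585)<.06)&(abs(P[...,1]-.274)<.06)
for n,lo,hi in(("stand",.021,.029),("lid",.088,.097),("glass top",.083,.09)):
    q=P[A&(z>lo)&(z<hi)];print(n,len(q),np.median(q[:,2]) if len(q) else 0,cv2.minAreaRect((q[:,:2]*1000).astype(np.float32)))
v,u=np.where(A&(z>.02));print(u.min(),u.max(),v.min(),v.max())
c=im[max(v.min()-10,0):v.max()+10,u.min()-10:u.max()+10];f=min(800/c.shape[1],600/c.shape[0]);cv2.imwrite("pics/w7.png",cv2.resize(c,None,fx=f,fy=f))
E
```

```text
[579.19203501 195.97979927 216.09920671] [ 0.59068733  0.80689745 -0.00190721 -0.0011647 ]
stand 1168 0.025078076006293498 ((589.0574340820312, 272.27655029296875), (49.951045989990234, 50.17066955566406), 19.652875900268555)
lid 480 0.09296417260328213 ((589.5507202148438, 271.80035400390625), (23.029380798339844, 21.945171356201172), 17.731918334960938)
glass top 187 0.08691332967019805 ((588.9501953125, 272.17926025390625), (24.08884620666504, 23.867290496826172), 20.008575439453125)
326 639 96 399
```

View pics/w7.png

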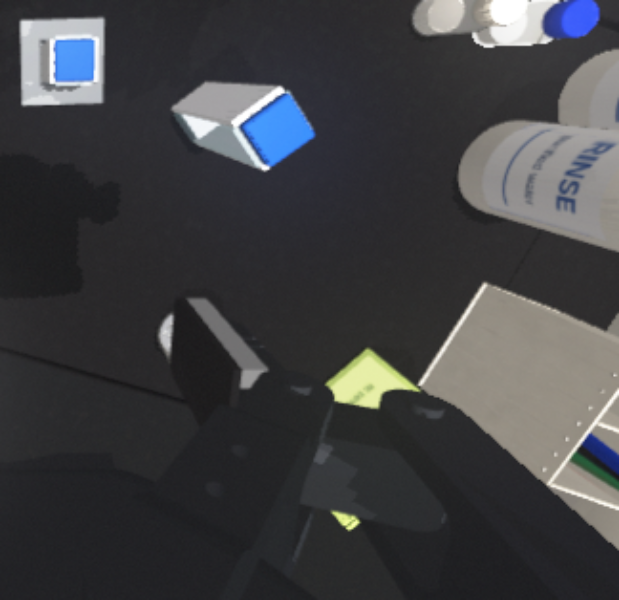

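```bash
python3 - <<'E'
import cv2,numpy as np
a=cv2.imread("pics/w1.png")[150:235,415:620];b=cv2.imread("pics/side0.png")[205:272,245:325]
a=cv2.resize(a,None,fx=3.9,fy=3.9,interpolation=cv2.INTER_CUBIC)[:, :800];b=cv2.resize(b,(310,260),interpolation=cv2.INTER_CUBIC)
c7=cv2.imread("pics/w7full.png")[96:160,326:390];c7=cv2.resize(c7,(260,260),interpolation=cv2.INTER_CUBIC)
w=np.zeros((a.shape[0]+260,800,3),np.uint8);w[:a.shape[0],:a.shape[1]]=a;w[a.shape[0]:,:310]=b;w[a.shape[0]:,330:590]=c7
cv2.imwrite("pics/c8.png",w)
E
```

```text
(no output)
```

View pics/c8.png

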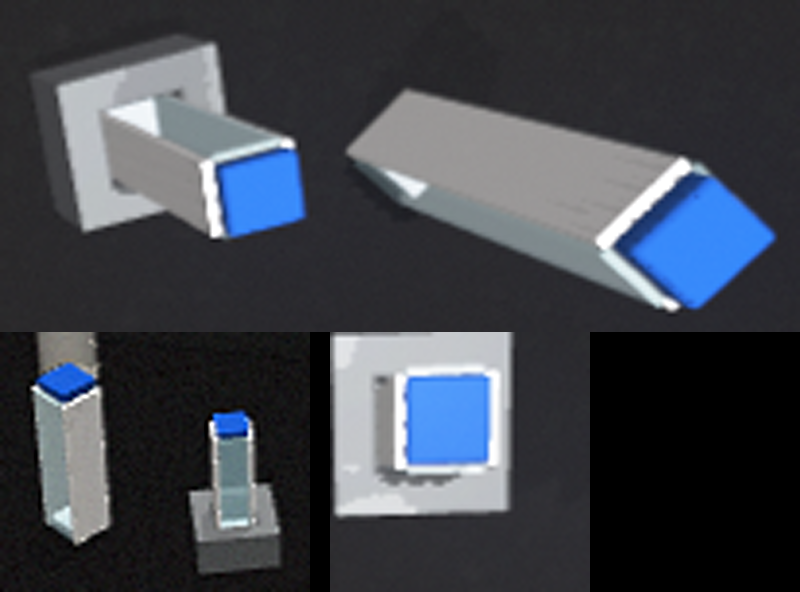

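>>> apply_moves([
  [[0.05,0.4,0,1,1],[0.06,0.5,0,1.2,1],[0.06,0.5,-0.4,0,1],[0.06,0.5,-0.6,0,1],[0,0,-0.6,0,1],[0,0,-0.5,0,1],[0,0,0,0,1],[0,0,0,0,1]],
])

```text
clock: 11.03
eef_pos: [0.588, 0.2705, 0.1336]
tool_rot: [0.576, 0.817, -0.002, -0.001]
ft_force: [0.7, -0.2, 0.4]
grip_width: 0.0854
grasp_force: 0.0
```

>>> apply_moves([
  [[0,0,0,0,1],[0,0,0,0,1],[0,0,0,0,1]],
])

```text
clock: 11.28
eef_pos: [0.5904, 0.2716, 0.137]
tool_rot: [0.576, 0.817, 0.002, 0.001]
ft_force: [-0.4, 0.1, 0.6]
grip_width: 0.0856
grasp_force: 0.0
```

```bash
python3 - <<'E'
from h import *
o=get_obs();p=o["eef_pos"];print(p,o["tool_rot"])
ax=o["tool_rot"];print("yaw",np.degrees(np.arctan2(2*ax[1]**2-1,2*ax[0]*ax[1])))
im,P=cam("wrist");np.save("pics/w9.npy",P)
z=P[...,2];A=(abs(P[...,0]-.589)<.03)&(abs(P[...,1]-.272)<.03)
for n,lo,hi in(("lid",.088,.097),("glass top",.083,.0885)):
    q=P[A&(z>lo)&(z<hi)];print(n,len(q),np.median(q[:,2]) if len(q) else 0,cv2.minAreaRect((q[:,:2]*1000).astype(np.float32)))
q=P[(z>.1)&(z<p[2]+.06)]-p; q=q@R.from_quat(o["tool_rot"]).as_matrix()
q=q[(abs(q[:,1])<.06)&(abs(q[:,0])<.013)]*1000
l=q[q[:,1]<0];r=q[q[:,1]>0];print(np.percentile(l,[1,99],0),np.percentile(r,[1,99],0))
E
```

```text
[0.59041378 0.27155317 0.13702399] [0.57599707 0.8174497  0.0015957  0.00090607]
yaw 19.660707870777735
lid 748 0.0927889831618404 ((588.9984130859375, 273.36785888671875), (23.004941940307617, 21.34592628479004), 20.414331436157227)
glass top 227 0.08676258328334205 ((589.30419921875, 272.5168762207031), (23.597522735595703, 23.988908767700195), 19.26472282409668)
[[-11.60432694 -55.23909306 -59.84326498]
 [ 10.4445673  -41.58273992 -25.61951789]] [[-11.32928205  42.92230735 -59.48274661]
 [ 10.58888214  56.55820981 -25.52415955]]
```

>>> apply_moves([
  [[-0.04,0.03,-0.3,0,1],[0,0,-0.5,0,1],[0,0,-0.5,0,1],[0,0,-0.5,0,1],[0,0,-0.5,0,1],[0,0,-0.35,0,1],[0,0,0,0,1],[0,0,0,0,1]],
])

```text
clock: 12.0
eef_pos: [0.5874, 0.2724, 0.0288]
tool_rot: [0.576, 0.818, -0.0, -0.0]
ft_force: [-0.0, 0.0, -0.2]
grip_width: 0.0853
grasp_force: 0.0
```

>>> apply_moves([
  [[0,0,0,0,1],[0,0,0,0,1],[0,0,0,0,1],[0,0,0,0,1]],
])

```text
clock: 12.33
eef_pos: [0.5884, 0.273, 0.0301]
tool_rot: [0.576, 0.818, 0.001, 0.001]
ft_force: [0.7, -0.2, 0.2]
grip_width: 0.0857
grasp_force: 0.0
```

>>> apply_moves([
  [[0,0,0,0,-1],[0,0,0,0,-1],[0,0,0,0,-1],[0,0,0,0,-1],[0,0,0,0,-1],[0,0,0,0,-1],[0,0,0,0,-1],[0,0,0,0,-1]],
])

```text
clock: 13.0
eef_pos: [0.5877, 0.2727, 0.0288]
tool_rot: [0.576, 0.818, 0.0, 0.0]
ft_force: [-0.1, 0.4, 1.0]
grip_width: 0.0233
grasp_force: 59.5
```

>>> apply_moves([
  [[0,0,0,0,-1],[0,0,0,0,-1],[0,0,0,0,-1]],
])

```text
clock: 13.25
eef_pos: [0.5877, 0.2727, 0.0288]
tool_rot: [0.576, 0.818, 0.0, 0.0]
ft_force: [0.3, 0.2, 0.1]
grip_width: 0.0235
grasp_force: 59.5
```

>>> apply_moves([
  [[0,0,0.2,0,-1],[0,0,0.4,0,-1],[0,0,0.5,0,-1],[0,0,0.6,0,-1],[0,0,0.7,0,-1],[0,0,0.6,0,-1],[0,0,0.5,0,-1],[0,-0.3,0,-0.6,-1]],
])

```text
clock: 13.92
eef_pos: [0.5899, 0.2633, 0.1749]
tool_rot: [0.579, 0.815, 0.005, 0.002]
ft_force: [1.3, 0.4, 0.4]
grip_width: 0.0237
grasp_force: 60.4
```

>>> apply_moves([
  [[-0.15,-0.5,0,-1,-1],[-0.2,-0.7,0,-1,-1],[-0.2,-0.7,0,-1,-1],[-0.2,-0.7,0,-1,-1],[-0.2,-0.7,0,-1,-1],[-0.2,-0.7,0,-1,-1],[-0.2,-0.7,0,-1,-1],[-0.2,-0.7,0,-1,-1]],
])

```text
clock: 14.58
eef_pos: [0.524, 0.0428, 0.1682]
tool_rot: [0.636, 0.772, -0.001, -0.001]
ft_force: [0.8, -0.2, 0.3]
grip_width: 0.0231
grasp_force: 60.4
```

>>> apply_moves([
  [[-0.2,-0.7,0,-1,-1],[-0.2,-0.7,0,0,-1],[-0.1,-0.5,0,0,-1],[-0.05,-0.3,0,0,-1],[0,0,0,0,-1],[0,0,0,0,-1],[0,0,0,0,-1],[0,0,0,0,-1]],
])

```text
clock: 15.25
eef_pos: [0.5038, -0.0424, 0.1686]
tool_rot: [0.642, 0.767, 0.0, -0.0]
ft_force: [0.4, -0.0, 0.1]
grip_width: 0.0231
grasp_force: 60.4
```

```bash
cat > m.py <<'E'
from h import *
o=get_obs();p=o["eef_pos"];ax=o["tool_rot"];print(p,ax,"yaw",np.degrees(np.arctan2(2*ax[1]**2-1,2*ax[0]*ax[1])),o["grip_width"],o["grasp_force"],o["clock"],o["ft_force"])
im,P=cam("wrist");cv2.imwrite(f"pics/m{o['clock']:.1f}.png",im)
c,s=np.cos(np.radians(10.1)),np.sin(np.radians(10.1));M=np.array([[c,-s],[s,c]])
z=P[...,2]-p[2];A=(np.hypot(P[...,0]-p[0],P[...,1]-p[1])<.022);b=im.astype(int)
m=A&(b[...,0]>120)&(b[...,2]<100)&(abs(z-.064)<.008);q=P[m];print("lid",len(q),np.median(q[:,2]))
r=cv2.minAreaRect((q[:,:2]*1000@M).astype(np.float32));print(r,"err to ring",np.array(r[0])-[486.15,-142.9],"tcp err",p[:2]*1000@M-[486.15,-142.9])
n=np.linalg.lstsq(np.c_[q[:,:2]-q[:,:2].mean(0),np.ones(len(q))],q[:,2],rcond=None)[0];print("tilt deg",np.degrees(n[:2]))
E
python3 m.py
```

```text
[ 0.50378589 -0.04238477  0.16863055] [ 6.41587798e-01  7.67049572e-01  6.52093402e-05 -2.16683378e-04] yaw 10.179355150005147 0.023119263046997462 60.36741256713867 15.25 [ 0.39373301 -0.02738594  0.14148192]
lid 2159 0.2327915697642065
((489.7471618652344, -129.18792724609375), (20.74660301208496, 19.361431121826172), 5.305781841278076) err to ring [ 3.59716187 13.71207275] tcp err [ 2.39592853 12.82478267]
tilt deg [-0.37559184 -0.60738667]
```

>>> apply_moves([
  [[-0.02,-0.2,0,0,-1],[0,-0.14,0,0,-1],[0,0,-0.3,0,-1],[0,0,-0.5,0,-1],[0,0,-0.5,0,-1],[0,0,-0.5,0,-1],[0,0,-0.4,0,-1],[0,0,-0.3,0,-1]],
])

```text
clock: 15.97
eef_pos: [0.502, -0.0572, 0.0672]
tool_rot: [0.642, 0.767, -0.001, -0.001]
ft_force: [0.4, 0.7, -0.2]
grip_width: 0.0234
grasp_force: 60.4
```

>>> apply_moves([
  [[0,0,-0.2,0,-1],[0,0,0,0,-1],[0,0,0,0,-1],[0,0,0,0,-1],[0,0,0,0,-1],[0,0,0,0,-1]],
])

```text
clock: 16.47
eef_pos: [0.5036, -0.0571, 0.0617]
tool_rot: [0.642, 0.767, 0.001, 0.001]
ft_force: [0.6, 0.2, -0.6]
grip_width: 0.0234
grasp_force: 60.4
```

```bash
python3 m.py; python3 - <<'E'
from h import *
im,P=cam("side");cv2.imwrite("pics/side9.png",cv2.resize(im[140:240,300:430],(780,600),interpolation=cv2.INTER_CUBIC))
E
ls pics | grep ^m
```

```text
[ 0.50364233 -0.05707376  0.06174442] [6.42133168e-01 7.66592495e-01 5.30547181e-04 8.12900331e-04] yaw 10.097763679917273 0.023409111072826616 60.37216901779175 16.4667 [ 0.60350629  0.24892435 -0.56089741]
lid 0 nan
((0.0, 0.0), (0.0, 0.0), 0.0) err to ring [-486.15  142.9 ] tcp err [-0.32135947 -1.61141022]
tilt deg [0. 0.]
m15.2.png
m16.5.png
  return _methods._mean(a, axis=axis, dtype=dtype,
  ret = ret.dtype.type(ret / rcount)
m.py:8: RuntimeWarning: Mean of empty slice.
  n=np.linalg.lstsq(np.c_[q[:,:2]-q[:,:2].mean(0),np.ones(len(q))],q[:,2],rcond=None)[0];print("tilt deg",np.degrees(n[:2]))
  ret = um.true_divide(
```

```bash
python3 - <<'E'
import cv2,numpy as np
a=cv2.imread("pics/m16.5.png")[60:340,130:510];b=cv2.resize(cv2.imread("pics/side9.png"),(364,280))
cv2.imwrite("pics/c10.png",np.hstack([a,b]))
E
```

```text
(no output)
```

View pics/c10.png

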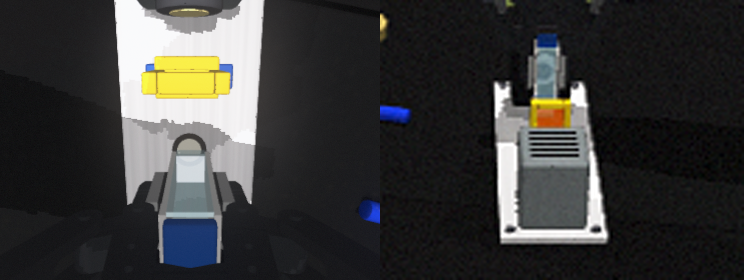

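```bash
sed -i 's/(b\[...,0\]>120)&(b\[...,2\]<100)/(b[...,0]-b[...,2]>60)/' m.py; python3 m.py
```

```text
[ 0.50332752 -0.05699235  0.06147871] [6.42112270e-01 7.66610332e-01 3.63886904e-04 5.47421447e-04] yaw 10.1009407934156 0.023306348424120014 60.371378660202026 16.5667 [ 0.42392278  0.46070109 -0.32932333]
lid 2228 0.1256141540574209
((486.39404296875, -143.8848876953125), (19.301576614379883, 18.863162994384766), 0.7893292903900146) err to ring [ 0.24404297 -0.9848877 ] tcp err [-0.61701402 -1.47605441]
tilt deg [ 0.2280012  -0.88417565]
```

>>> apply_moves([
  [[0,0.02,0,0,-1],[0,0,0,0,-1],[0,0,0,0,-1],[0,0,0,0,-1],[0,0,0,0,-1],[0,0,0,0,-1],[0,0,0,0,-1],[0,0,0,0,-1]],
])

```text
clock: 17.28
eef_pos: [0.5028, -0.0562, 0.0608]
tool_rot: [0.642, 0.767, -0.0, -0.0]
ft_force: [0.5, -0.2, -0.3]
grip_width: 0.0231
grasp_force: 60.4
```

```bash
python3 m.py; python3 -c "
from workcell import order
print(order.job_done())"
```

```text
[ 0.50282017 -0.05618018  0.06075834] [ 6.42147762e-01  7.66580883e-01 -3.83334630e-05 -3.42944767e-05] yaw 10.095680230010258 0.023108317610932266 60.36994457244873 17.2833 [ 0.50179353 -0.23180627 -0.29050111]
lid 2220 0.12489471695693367
((486.1029357910156, -143.0548858642578), (19.404287338256836, 18.436912536621094), 0.8780574202537537) err to ring [-0.04706421 -0.15488586] tcp err [-0.97408083 -0.58749665]
tilt deg [-0.09622844 -0.98584856]
the job is handed in; nothing more can be done
None
```

The job is handed in at about 17 s of the 61 s: the filter stands upright and released on the blue pedestal, 1.4 mm off centre, and the cuvette is held by its frosted faces within 0.2 mm of the ring mark, with the beam crossing about 21 mm up its windows; my first try at the filter closed too high on its frame, but it did not shift.

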